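Park the tamper in the well of its size

TASK

One coffee tamper has been left on the black rubber mat: take it by the handle and put it away upright in the well of the wooden rack that is made for its diameter (of the wells it can enter, the tightest). The wooden strip sits loosely in its tray, so feel gently for the well, press the tamper lightly down until it is fully home before you let go, and never bear hard on the rack. Leave the two tampers on the drip tray, the canister and the cup where they stand.

Things in the scene. Friction and masses are not known exactly. Their poses are not given: they have to be found in the camera images.
- rack: tamper rack, fixed: aluminium tray 86 x 296 x 24 mm, walls 3 mm, origin under its centre, z up, y along the row. In it a wooden strip 78 x 264 x 24 mm, four round wells 64 mm apart, small (-y end) to large. The pose is the tray's only: the strip fits snugly across (x) but has end play: it lies 4 to 24 mm farther to +y than nominal and stays there unless pushed along y with over about 10 N
- row_mid (a point): point on the tray's centre line, midway between the four nominal well points (20 mm to -y of the tray's centre), at the height of the undisturbed strip's top, 35 mm above the counter. The strip lies on a soft rubber underlay: pressed from above it starts to sink at about 1 N, then about 1 mm per 1.5 N, up to 6 mm, and then is hard; let go, it rises again
- well40 (a point): nominal mouth centre (strip pushed fully to -y) of the 41.6 mm wide, 18 mm deep flat-bottomed well for a 40 mm tamper; first of the row, at the -y end; no tamper of this size is out. Fixed to the tray, at the height of the undisturbed strip's top (35 mm), axes those of the rack. The real well lies 4 to 24 mm from here to +y of the rack (strip's end play), exact across (x)
- well46 (a point): nominal mouth centre (strip pushed fully to -y) of the 47.6 mm wide, 18 mm deep flat-bottomed well for a 46 mm tamper; second from the -y end. Fixed to the tray, at the height of the undisturbed strip's top (35 mm), axes those of the rack. The real well lies 4 to 24 mm from here to +y of the rack (strip's end play), exact across (x)
- well52 (a point): nominal mouth centre (strip pushed fully to -y) of the 53.6 mm wide, 18 mm deep flat-bottomed well for a 52 mm tamper; third from the -y end. Fixed to the tray, at the height of the undisturbed strip's top (35 mm), axes those of the rack. The real well lies 4 to 24 mm from here to +y of the rack (strip's end play), exact across (x)
- well58 (a point): nominal mouth centre (strip pushed fully to -y) of the 59.6 mm wide, 18 mm deep flat-bottomed well for a 58 mm tamper; the widest, at the +y end. Fixed to the tray, at the height of the undisturbed strip's top (35 mm), axes those of the rack. The real well lies 4 to 24 mm from here to +y of the rack (strip's end play), exact across (x)
- tamper46: coffee tamper: plain steel disc 46 mm in diameter and 22 mm tall (lower rim bevelled 1.5 mm), narrow neck, upright black round handle 30 mm in diameter from 38 to 88 mm above the underside; about 320 g. Origin at the centre of its underside, z up through the handle. Stands upright, either alone on the mat or on the drip tray. Round, so its yaw means nothing
- tamper52: coffee tamper: plain steel disc 52 mm in diameter and 22 mm tall (lower rim bevelled 1.5 mm), narrow neck, upright black round handle 30 mm in diameter from 38 to 88 mm above the underside; about 360 g. Origin at the centre of its underside, z up through the handle. Stands upright, either alone on the mat or on the drip tray. Round, so its yaw means nothing
- tamper58: coffee tamper: plain steel disc 58 mm in diameter and 22 mm tall (lower rim bevelled 1.5 mm), narrow neck, upright black round handle 30 mm in diameter from 38 to 88 mm above the underside; about 400 g. Origin at the centre of its underside, z up through the handle. Stands upright, either alone on the mat or on the drip tray. Round, so its yaw means nothing
- mat: black rubber tamping mat 130 x 130 x 4 mm lying fixed on the counter; exactly one tamper stands near its middle. Origin at the centre of its underside
- drip_tray: flat aluminium drip tray 110 x 240 x 4 mm with dark grooves, fixed on the counter; the other two tampers stand on it. Origin at the centre of its underside, long side along y
- canister: closed steel canister, 90 mm in diameter, 90 mm tall, bystander; origin at the centre of its underside
- cup: white ceramic cup, 76 mm wide, 75 mm tall, bystander; origin at the centre of its underside
Mind the look-alikes: they are no part of the job. What is shaped like the tamper46 but turquoise is not meant.

How it is judged:
On the way, in this order (a step that is already met when the one before it is completed fails the run):
1. a tamper is lifted clear of the mat (over 40 mm) (height (world z) of any of tamper46, tamper52, tamper58 above 0.044 m), for 0.1 s.
2. the tamper, still held in the fingers, is home in the well of its size and pressed down on the rack with 2 to 25 N for 0.3 s (((z of tamper46 in the frame of well46 below -0.0145 m and x of tamper46 in the frame of well46 between -0.004 and 0.004 m and y of tamper46 in the frame of well46 between -0.004 and 0.028 m and angle between tamper46's own z axis and vertical below 0.07 rad and contact force between tamper46 and the fingers above 1 N and contact force between tamper46 and rack above 2 N) or (z of tamper52 in the frame of well52 below -0.0145 m and x of tamper52 in the frame of well52 between -0.004 and 0.004 m and y of tamper52 in the frame of well52 between -0.004 and 0.028 m and angle between tamper52's own z axis and vertical below 0.07 rad and contact force between tamper52 and the fingers above 1 N and contact force between tamper52 and rack above 2 N) or (z of tamper58 in the frame of well58 below -0.0145 m and x of tamper58 in the frame of well58 between -0.004 and 0.004 m and y of tamper58 in the frame of well58 between -0.004 and 0.028 m and angle between tamper58's own z axis and vertical below 0.07 rad and contact force between tamper58 and the fingers above 1 N and contact force between tamper58 and rack above 2 N))), for 0.3 s.
At the end, for the whole second after the job is handed in: The mat's tamper is released, still and upright (4 deg) in the well of its size: underside over 14.5 mm below the well point (home is 18 mm), within 4 mm of it across and 16 mm along the row (the strip's play). The other two stand upright on the drip tray within 20 mm of their starts (((z of tamper46 in the frame of well46 below -0.0145 m and x of tamper46 in the frame of well46 between -0.004 and 0.004 m and y of tamper46 in the frame of well46 between -0.004 and 0.028 m and angle between tamper46's own z axis and vertical below 0.07 rad and linear speed of tamper46 below 0.02 m/s and contact force between tamper46 and the fingers below 0.1 N and distance of each of tamper52, tamper58 from where it was at the start of the episode below 0.02 m and horizontal distance between each of tamper52, tamper58 and mat above 0.09 m and angle between each of tamper52, tamper58's own z axis and vertical below 0.1 rad) or (z of tamper52 in the frame of well52 below -0.0145 m and x of tamper52 in the frame of well52 between -0.004 and 0.004 m and y of tamper52 in the frame of well52 between -0.004 and 0.028 m and angle between tamper52's own z axis and vertical below 0.07 rad and linear speed of tamper52 below 0.02 m/s and contact force between tamper52 and the fingers below 0.1 N and distance of each of tamper46, tamper58 from where it was at the start of the episode below 0.02 m and horizontal distance between each of tamper46, tamper58 and mat above 0.09 m and angle between each of tamper46, tamper58's own z axis and vertical below 0.1 rad) or (z of tamper58 in the frame of well58 below -0.0145 m and x of tamper58 in the frame of well58 between -0.004 and 0.004 m and y of tamper58 in the frame of well58 between -0.004 and 0.028 m and angle between tamper58's own z axis and vertical below 0.07 rad and linear speed of tamper58 below 0.02 m/s and contact force between tamper58 and the fingers below 0.1 N and distance of each of tamper46, tamper52 from where it was at the start of the episode below 0.02 m and horizontal distance between each of tamper46, tamper52 and mat above 0.09 m and angle between each of tamper46, tamper52's own z axis and vertical below 0.1 rad))); the robot touches nothing.
It fails at once if the rack is pressed or pushed with more than 25 N through a tamper (contact force between any of tamper46, tamper52, tamper58 and rack above 25 N).
It fails at once if the robot itself bears on the rack with more than 25 N (contact force between any of the fingers, the arm and rack above 25 N).
It fails at once if the canister or the cup is moved by more than 20 mm (distance of any of canister, cup from where it was at the start of the episode above 0.02 m).
It also fails if it takes over 48 s, if anything falls off the work surface, if the arm or the gripper's body presses on something with over 40 N, if the wrist force passes 120 N, or if a joint passes its speed limit or range.

ROBOT

A 6-joint arm with a two-finger parallel gripper is mounted at the origin on the work surface. World frame = base frame: x ahead of the robot, y to its left, z up, the work surface at z = 0. Lengths are in m, angles in rad, forces in N, time in s.
With the tool pointing down it reaches from about 0.3 to 0.775 m from the base axis. Payload 14.6 kg.
Tool frame: the origin (TCP) lies at the very end of the fingers, on their centre line; the grasp point (between the pads) lies r.grip_point_offset behind it (r.grip_point_offset is the distance from the TCP to the grasp point, in m); z points along the fingers, y is the direction in which the jaws open and shut (so a half turn about z gives the same grasp; the last joint's range is limited). The gripper opens to 94 mm and grips with 3 to 60 N. Pads are 16 mm wide; open, the fingers measure 119 mm over their backs; the gripper's body (75 mm by 177 mm) begins 78 mm behind the grasp point.
Start: joints at [-1.352, 0.3, 1.521, -0, 1.321, -0.067], TCP at [0.155, -0.528, 0.205] pointing down, gripper open.
Joint ranges: [-3.03, 3.03], [-0.79, 2.21], [0.23, 2.52], [-1.04, 4.18], [0, 3.07], [-2.55, 2.55]. Speed limits (rad/s): [2.22, 2.22, 2.57, 3.14, 3.14, 3.14].

INTERFACE

Orientations are given as a unit quaternion [w, x, y, z].
In Python, from bench import r gives the robot as it stands.
- The arm moves only by the tool step_arm, never from a script. Its argument "moves" is a list of rows, each a list of 5 numbers: the opening, from -1 (shut) to 1 (fully open), then the shift along the tool's x, y, z in m, then the turn about the tool's z in rad. In form: [[grip, tx, ty, tz, roll], ...]. A call has 1 to 20 rows; each row shifts and turns the commanded pose from where the row before left it, along the tool's axes as they then stand; what a row does not reach is not made up. A row lasts 1/12 s, in which the tool goes at most 41.7 mm and 7.16 degrees, less where a joint would pass 70% of its speed; a pose out of reach is approached as far as the arm can. A call with a gripper value outside its range is refused whole. The fingers move at their own pace and stop on an object; "force" is the grip in N (left out, the last holds). Time passes only in rows, so rows that do not move let the fingers close. It gives the time, the measured TCP pose, the force and the opening at its end, in the units of the state.
- r.observe(): the state, without advancing time (a new reading comes with each control period).
- r.grab_frame(name): name is "scene" or "top" or "wrist"; returns a dict with "image" (400x640x3 uint8, red, green, blue), "range_z" (400x640 float32, m along the optical axis (not along the pixel's ray), 0 where there is no reading), "vertical_fov" (degrees; the focal length in pixels is half the picture's height over the tangent of half this angle, whatever the lens; pixels are square), "cx", "cy" (the principal point, pixels), "extrinsics" (4x4, takes a point from world to camera coordinates); the wrist camera has in their place "tool_from_camera" (4x4, takes a point from camera to tool coordinates, whose origin is the TCP and whose axes are the flange's). Camera axes: x right, y down, z forward; pixel columns grow to the right and rows downward; lengths in m; the calibration is good to about 2 mm. The wrist camera is an equidistant fisheye: a pixel r from the principal point sees the ray r / f radians off the axis. A picture is of the moment at which its call begins: read the wrist's pose just before it.
- r.hand_in(): hands the job in, once; it reports no verdict.
Trained networks look in the newest picture that a camera, given by its name, has taken for a name from the list of things; names that differ only in an ending like _2 or _b are one class to them, and where a whole thing is asked for, a point or a joint stands for the part that bears it (a point fixed in the world has none). Each returns a list of dicts, best first, with "p" (0 to 1); they miss things now and then, are a little off and sometimes report something else, mostly with a low value. They report only what shows in the picture. A call takes as long as a camera call. They do not tell look-alikes from the thing itself.
- r.masks_of(label, camera): "region" (400x640 bool, what is visible of it) and "rect" ([left, top, right, bottom] in pixels, round what is visible of it).
The state is a dict: "time": time; "joint_pos": joint angles; "qvel": joint speeds; "tau": joint torques, N m; "ee_pos": TCP position; "ee_rot": TCP orientation; "contact_force": force on the tool from outside, world axes, zero at the start; "moment": the same for the moment, N m; "opening": finger opening in m.
Only numpy, scipy, OpenCV 4.12 (cv2) and the standard library are available. Lean on these libraries where they do the work, as an engineer would, in place of code of your own. Each camera call takes 0.05 s, during which the arm holds its last target.

## Working session

There is one attempt and no reset: what is moved stays moved. The work goes in short steps, Python scripts to look and compute and a tool call to move; the robot and the scene stay as the last step left them, time stands still between calls to the robot, and variables do not carry over. Pictures are saved under pics/ and viewed, and the job is handed in when it is done.

Besides the shell and the picture viewer there is one more tool, called by a JSON object that holds its "api" and its "payload". step_arm: Moves the arm, as the interface text tells. Its arguments: {"type":"object","properties":{"moves":{"type":"array","items":{"type":"array","items":{"type":"number"}}},"force":{"type":"number"}},"required":["moves"]}

```bash
ls; mkdir -p pics; python3 - <<'E'
from bench import r
import cv2
s=r.observe()
print(s, r.grip_point_offset)
for n in ("top","scene"):
    f=r.grab_frame(n)
    cv2.imwrite(f"pics/{n}0.png",f["image"][:,:,::-1])
    print(n,f["vertical_fov"],f["cx"],f["cy"],f["extrinsics"].round(3).tolist())
    for l in ("rack","tamper46","tamper52","tamper58","mat","drip_tray","canister","cup"):
        print(l,[(round(d["p"],2),[int(x) for x in d["rect"]]) for d in r.masks_of(l,n)])
E
```

```text
pics
{'time': 0.0, 'joint_pos': array([-1.35160475e+00,  3.00480148e-01,  1.52157717e+00, -1.53404548e-05,
        1.32069615e+00, -6.65912596e-02]), 'qvel': array([-0.00098547,  0.00024433,  0.00059675, -0.0017742 ,  0.00075486,
        0.00103138]), 'tau': array([-2.75664141e-03, -5.31807876e+01, -3.52732587e+01,  7.06564612e-02,
        2.43387348e-02, -8.21946969e-05]), 'ee_pos': array([ 0.15499082, -0.52743807,  0.20488302]), 'ee_rot': array([-5.78152069e-04,  9.89807942e-01,  1.42407515e-01, -5.16510661e-05]), 'contact_force': array([-0.15779009,  0.78242844,  0.58118498]), 'moment': array([-0.06547153,  0.02509102, -0.00534076]), 'opening': 0.09382613003853169} 0.0188
top 43.97929177482218 325.39970470397355 201.64530873886181 [[-0.019, -1.0, 0.001, -0.036], [-0.996, 0.019, -0.087, 0.606], [0.086, -0.003, -0.996, 1.152], [0.0, 0.0, 0.0, 1.0]]
rack [(0.79, [175, 199, 302, 238]), (0.45, [393, 237, 410, 256])]
tamper46 [(0.94, [437, 140, 458, 164]), (0.68, [341, 263, 362, 282]), (0.66, [385, 136, 407, 163]), (0.54, [390, 236, 412, 255])]
tamper52 [(0.94, [437, 140, 458, 164]), (0
[... 570 characters left out ...]
7, -0.843, 0.972], [0.0, 0.0, 0.0, 1.0]]
rack [(0.71, [331, 188, 482, 327]), (0.18, [260, 103, 335, 161])]
tamper46 [(0.92, [197, 150, 229, 196]), (0.91, [291, 93, 311, 135]), (0.8, [343, 106, 367, 149]), (0.63, [173, 118, 206, 158])]
tamper52 [(0.92, [197, 150, 229, 196]), (0.91, [291, 93, 311, 135]), (0.8, [343, 106, 367, 149]), (0.63, [173, 118, 206, 158])]
tamper58 [(0.92, [197, 150, 229, 196]), (0.91, [291, 93, 311, 135]), (0.8, [343, 106, 367, 149]), (0.63, [173, 118, 206, 158])]
mat [(0.72, [257, 102, 341, 161]), (0.6, [331, 191, 485, 328]), (0.43, [404, 129, 438, 173])]
drip_tray [(0.72, [158, 128, 256, 215])]
canister [(0.73, [254, 256, 311, 321])]
cup [(0.94, [403, 128, 439, 173])]
```

View pics/top0.png

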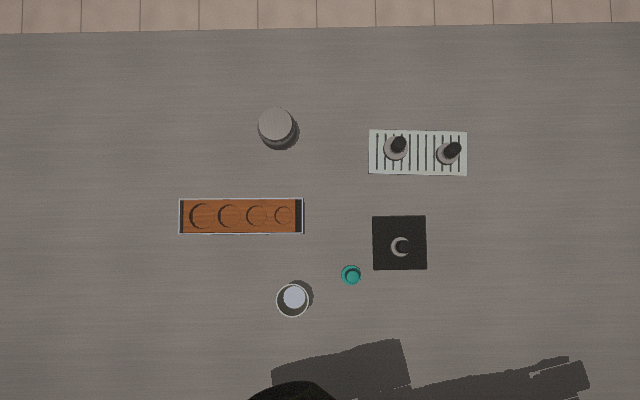

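View pics/scene0.png

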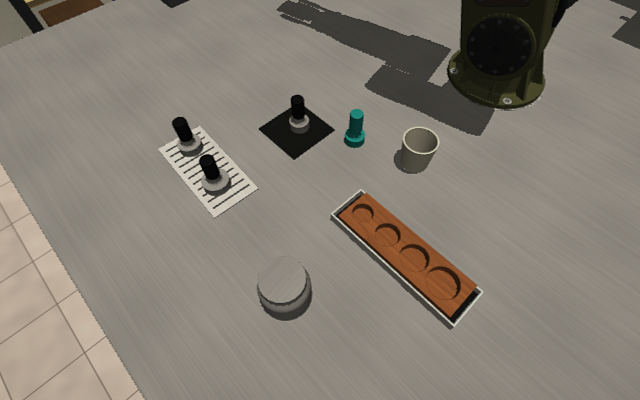

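```bash
cat > h.py <<'E'
import numpy as np, cv2
from bench import r
def cloud(f):
    H,W=f["range_z"].shape; fl=H/2/np.tan(np.radians(f["vertical_fov"])/2)
    v,u=np.mgrid[0:H,0:W].astype(float); z=f["range_z"]
    P=np.stack([(u-f["cx"])/fl*z,(v-f["cy"])/fl*z,z,np.ones_like(z)],-1)
    T=np.linalg.inv(f["extrinsics"]); return (P@T.T)[...,:3], z>0
def circ(xy):
    A=np.c_[2*xy,np.ones(len(xy))]; c=np.linalg.lstsq(A,(xy**2).sum(1),rcond=None)[0]
    return c[:2],np.sqrt(c[2]+c[0]**2+c[1]**2)
E
python3 - <<'E'
from h import *
for n in("top","scene"):
    f=r.grab_frame(n); P,ok=cloud(f); im=f["image"]
    print(n,"counter z",np.median(P[...,2][ok]))
    cl={}
    for nm in("tamper46","mat","drip_tray","canister","cup","rack"):
        for d in r.masks_of(nm,n):
            if d["p"]<.5: continue
            Q=P[d["region"]&ok]; 
            print(nm,round(d["p"],2),[int(x) for x in d["rect"]],"med",np.median(Q,0).round(4),"min",np.percentile(Q,2,0).round(3),"max",np.percentile(Q,98,0).round(3))
            if nm=="tamper46":
                c=np.median(Q[Q[:,2]>Q[:,2].max()-.008],0); print("   top",c.round(4),Q[:,2].max().round(4))
                b=np.hypot(*(P[...,:2]-c[:2]).transpose(2,0,1))
                zb=4e-3
                m=ok&(b<.045)&(P[...,2]>.019)&(P[...,2]<.030)
                q=P[m]; rr=np.hypot(*(q[:,:2]-c[:2]).T)
                print("   disc n",m.sum(),"r pct",np.percentile(rr,[50,80,90,97,100]).round(4), np.percentile(q[:,2],[10,50,90]).round(4))
    np.savez(f"{n}.npz",P=P,ok=ok,im=im)
E
```

```text
top counter z -0.0011141101447245116
tamper46 0.81 [385, 138, 411, 161] med [ 0.7265 -0.2135  0.027 ] min [ 0.706 -0.244  0.003] max [ 0.758 -0.191  0.094]
   top [ 0.733  -0.2191  0.0915] 0.0979
   disc n 275 r pct [0.0232 0.027  0.0281 0.0291 0.0299] [0.0222 0.0255 0.0283]
tamper46 0.81 [341, 263, 362, 284] med [ 0.4355 -0.1014  0.0447] min [ 0.414 -0.126  0.01 ] max [ 0.453 -0.083  0.091]
   top [ 0.4328 -0.1052  0.087 ] 0.0927
   disc n 130 r pct [0.0196 0.0219 0.0226 0.0232 0.0239] [0.0198 0.0217 0.0243]
tamper46 0.68 [391, 236, 412, 256] med [ 0.4974 -0.2158  0.0616] min [ 0.478 -0.234  0.021] max [ 0.516 -0.2    0.095]
   top [ 0.4953 -0.221   0.0917] 0.0973
   disc n 132 r pct [0.0187 0.0213 0.0224 0.0237 0.0243] [0.0222 0.0255 0.0285]
mat 0.55 [372, 216, 429, 269] med [ 0.5128 -0.2216  0.0033] min [ 0.445 -0.286 -0.002] max [ 0.569 -0.16   0.009]
drip_tray 0.64 [367, 130, 467, 175] med [ 0.7206 -0.2796  0.0032] min [ 0.671 -0.391 -0.001] max [ 0.779 -0.161  0.008]
canister 0.83 [255, 105, 298, 145] med [0.7731 0.06   0.0875] min [0.739 0.023 0.02 ] max [0.815 0.1   0.093]
cu
[... 1169 characters left out ...]
7 0.0251] [0.0211 0.0263 0.028 ]
mat 0.62 [260, 103, 334, 160] med [ 0.5235 -0.2067  0.0042] min [ 0.446 -0.283  0.002] max [ 0.569 -0.159  0.007]
drip_tray 0.84 [159, 125, 255, 217] med [ 0.7391 -0.2605  0.0043] min [ 0.671 -0.388  0.002] max [ 0.78  -0.158  0.007]
canister 0.6 [253, 257, 313, 323] med [0.7889 0.079  0.0895] min [0.748 0.033 0.008] max [0.825 0.11  0.092]
cup 0.92 [401, 127, 437, 171] med [0.3786 0.0329 0.0503] min [0.348 0.    0.008] max [0.418 0.068 0.076]
cup 0.73 [157, 131, 256, 214] med [ 0.739  -0.2595  0.0043] min [ 0.67  -0.388  0.001] max [ 0.781 -0.156  0.007]
rack 0.93 [330, 187, 483, 327] med [0.581  0.1754 0.0274] min [0.54  0.013 0.007] max [0.621 0.3   0.037]
```

```bash
python3 - <<'E'
from h import *
from scipy import ndimage as nd
for n in("top","scene"):
    d=np.load(n+".npz"); P,ok,im=d["P"],d["ok"],d["im"].astype(int)
    reg=ok&(P[...,0]>.5)&(P[...,0]<.65)&(P[...,1]>-.02)&(P[...,1]<.34)
    body=reg&(P[...,2]>.012)
    (c,s,a)=cv2.minAreaRect((P[body][:,:2]*1000).astype(np.float32)); print(n,"tray rect",c,s,a)
    top=reg&(P[...,2]>.030); print("top z",np.median(P[top][:,2]))
    wood=top&(im[...,0]-im[...,2]>50)
    q=P[wood][:,:2]*1000; (c2,s2,a2)=cv2.minAreaRect(q.astype(np.float32)); print(" wood",wood.sum(),c2,s2,a2)
    z=nd.median_filter(P[...,2],3)
    well=reg&(z<.029)&(im[...,0]-im[...,2]>25)
    lab,k=nd.label(well)
    for i in range(1,k+1):
        m=lab==i
        if m.sum()<40: continue
        q=P[m]; cc,rad=cv2.minEnclosingCircle((q[:,:2]*1000).astype(np.float32)); print("  well",m.sum(),np.round(cc,1),round(rad,1),"z",np.percentile(q[:,2],[10,50]).round(4),"mean",q.mean(0).round(4))
    sc=4
    b=cv2.resize(d["im"][185:250,165:315] if n=="top" else d["im"][180:335,320:490],None,fx=4,fy=4,interpolation=cv2.INTER_CUBIC)[:,:,::-1]
    cv2.imwrite(f"pics/{n}_rack.png",b)
E
```

```text
top tray rect (576.4911499023438, 156.3614044189453) (295.364013671875, 86.3995361328125) 89.14043426513672
top z 0.03376745384302504
 wood 2010 (576.2515258789062, 158.13800048828125) (262.7928466796875, 76.8658218383789) 89.60191345214844
  well 450 [578.4 248.5] 29.6 z [0.0124 0.0155] mean [0.5784 0.2475 0.0156]
  well 366 [577.1 182.1] 26.8 z [0.0123 0.0152] mean [0.5778 0.183  0.0154]
  well 295 [576.4 118.1] 23.4 z [0.0128 0.0157] mean [0.577  0.119  0.0159]
  well 239 [575.8  54.3] 20.9 z [0.0124 0.0155] mean [0.5762 0.0545 0.0158]
scene tray rect (577.1650390625, 156.29324340820312) (296.4577941894531, 87.48323822021484) 89.36448669433594
top z 0.03506656136846098
 wood 3498 (576.9325561523438, 157.59835815429688) (263.9001770019531, 79.53241729736328) 89.23768615722656
  well 270 [571.   51.4] 20.2 z [0.0157 0.0175] mean [0.5698 0.0494 0.0185]
  well 398 [574.2 117.1] 23.7 z [0.016  0.0173] mean [0.5705 0.1149 0.018 ]
  well 584 [575.8 181.6] 26.6 z [0.016  0.0173] mean [0.5714 0.1803 0.018 ]
  well 801 [575.1 245.7] 29.6 z [0.0159 0.0173] mean [0.5725 0.2452 0.0177]
```

{"api": "step_arm", "payload": {"moves": [[1, 0, 0, -0.04, 0]]}}

```text
time: 1.68
ee_pos: [0.1545, -0.5255, 0.2394]
ee_rot: [-0.006, 0.99, 0.142, -0.0]
contact_force: [0.8, 0.3, -1.0]
opening: 0.0937
```

{"api": "step_arm", "payload": {"moves": [[1, 0, 0, 0, 0.1], [1, 0, 0, 0, 0.1], [1, 0, 0, 0, 0.0987], [1, 0.0281, -0.0259, 0.003, 0], [1, 0.0281, -0.0259, 0.003, 0], [1, 0.0281, -0.0259, 0.003, 0], [1, 0.0281, -0.0259, 0.003, 0], [1, 0.0281, -0.0259, 0.003, 0], [1, 0.0281, -0.0259, 0.003, 0], [1, 0.0281, -0.0259, 0.003, 0], [1, 0.0281, -0.0259, 0.003, 0], [1, 0.0281, -0.0259, 0.003, 0], [1, 0.0281, -0.0259, 0.003, 0], [1, 0.0281, -0.0259, 0.003, 0], [1, 0.0281, -0.0259, 0.003, 0], [1, 0, 0, 0, 0]]}}

```text
time: 3.02
ee_pos: [0.4994, -0.2172, 0.2086]
ee_rot: [-0.001, 1.0, -0.004, -0.0]
contact_force: [0.1, 0.1, -0.4]
opening: 0.0937
```

```bash
python3 - <<'E'
from h import *
s=r.observe(); f=r.grab_frame("wrist")
print(s["time"],s["ee_pos"],s["ee_rot"],s["contact_force"],s["joint_pos"].round(3))
print(f["tool_from_camera"].round(4).tolist(),f["vertical_fov"],f["cx"],f["cy"])
cv2.imwrite("pics/w1.png",f["image"][:,:,::-1])
np.savez("w1.npz",**{k:np.asarray(v) for k,v in f.items()},p=s["ee_pos"],q=s["ee_rot"])
for d in r.masks_of("tamper46","wrist"): print(d["p"],d["rect"])
E
```

```text
3.0167 [ 0.49936282 -0.21715076  0.2086336 ] [-5.67220056e-04  9.99990689e-01 -4.27707295e-03 -8.12322827e-05] [ 0.07844525  0.05284815 -0.39753357] [-4.780e-01  2.860e-01  1.532e+00  1.000e-03  1.325e+00  1.101e+00]
[[-0.0006, -0.9729, -0.231, 0.067], [1.0, -0.0007, 0.0005, -0.0009], [-0.0006, -0.231, 0.9729, -0.1802], [0.0, 0.0, 0.0, 1.0]] 65.70646984690485 320.09617399849543 201.2902172161076
0.91 [397.2, 0.0, 449.3, 32.8]
0.9 [294.0, 0.0, 339.0, 22.2]
0.73 [273.2, 126.5, 376.4, 226.2]
0.67 [217.8, 214.3, 252.2, 247.3]
0.66 [301.1, 166.8, 343.8, 215.8]
```

View pics/w1.png

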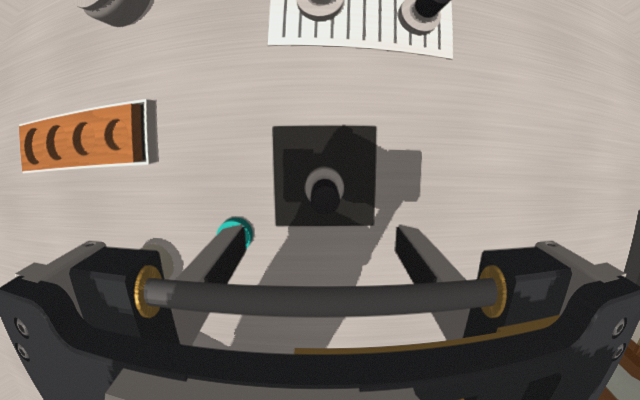

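```bash
cat >> h.py <<'E'
from scipy.spatial.transform import Rotation as R
def wcloud(f,p,q):
    H,W=f["range_z"].shape; fl=H/2/np.tan(np.radians(float(f["vertical_fov"]))/2)
    v,u=np.mgrid[0:H,0:W].astype(float); x=u-f["cx"];y=v-f["cy"];rr=np.hypot(x,y)+1e-9;th=rr/fl
    z=f["range_z"]; t=np.tan(th)*z
    P=np.stack([x/rr*t,y/rr*t,z,np.ones_like(z)],-1)@np.asarray(f["tool_from_camera"]).T
    M=R.from_quat(np.asarray(q)[[1,2,3,0]]).as_matrix()
    return P[...,:3], P[...,:3]@M.T+p, (z>0)&(th<1.3)
E
python3 - <<'E'
from h import *
f=dict(np.load("w1.npz")); T,P,ok=wcloud(f,f["p"],f["q"]); im=f["image"].astype(int)
X,Y,Z=P.transpose(2,0,1)
near=ok&(np.hypot(X-.496,Y+.219)<.05)
for lo,hi in((.085,.1),(.05,.085),(.02,.03),(.024,.028)):
    m=near&(Z>lo)&(Z<hi); q=P[m]
    print(lo,hi,m.sum(),q.mean(0).round(4) if m.sum() else "",q.min(0).round(4) if m.sum() else "",q.max(0).round(4) if m.sum() else "")
m=near&(Z>.086); c,rad=cv2.minEnclosingCircle((P[m][:,:2]*1000).astype(np.float32)); print("handle top",c,rad)
m=near&(Z>.021)&(Z<.03); c,rad=cv2.minEnclosingCircle((P[m][:,:2]*1000).astype(np.float32)); print("disc",c,rad)
print("mat z",np.median(Z[near&(Z<.012)]))
reg=ok&(X>.5)&(X<.65)&(Y>-.02)&(Y<.34)
for zl in(.012,.03):
    b=reg&(Z>zl); print("rack",cv2.minAreaRect((P[b][:,:2]*1000).astype(np.float32)),np.median(Z[b]))
E
```

```text
0.085 0.1 693 [ 0.4983 -0.2204  0.0926] [ 0.4837 -0.2349  0.0854] [ 0.5118 -0.2061  0.0951]
0.05 0.085 144 [ 0.5093 -0.2198  0.0688] [ 0.5003 -0.2349  0.05  ] [ 0.5128 -0.2061  0.0849]
0.02 0.03 498 [ 0.5066 -0.2198  0.027 ] [ 0.4845 -0.2435  0.0201] [ 0.5201 -0.1982  0.03  ]
0.024 0.028 391 [ 0.5061 -0.2197  0.0269] [ 0.4845 -0.2435  0.0242] [ 0.5195 -0.1982  0.028 ]
handle top (496.0990905761719, -218.98379516601562) 49.986488342285156
disc (497.8442687988281, -220.45472717285156) 23.25446891784668
mat z 0.005011679120235202
rack ((577.8880615234375, 157.2684326171875), (298.18109130859375, 87.18852996826172), 89.3559799194336) 0.03412062350263581
rack ((577.5506591796875, 159.09835815429688), (267.7303161621094, 78.88565826416016), 89.214599609375) 0.035639631484109646
```

{"api": "step_arm", "payload": {"moves": [[1, -0.0012, 0.0031, 0.03, 0], [1, 0, 0, 0.04, 0], [1, 0, 0, 0.04, 0], [1, 0, 0, 0.03, 0], [1, 0, 0, 0.0206, 0], [1, 0, 0, 0, 0], [1, 0, 0, 0, 0]]}}

```text
time: 3.7
ee_pos: [0.4943, -0.2251, 0.049]
ee_rot: [-0.0, 1.0, -0.007, -0.0]
contact_force: [0.3, -0.2, -0.1]
opening: 0.0937
```

{"api": "step_arm", "payload": {"moves": [[1, 0.0038, -0.0048, 0.001, 0], [1, 0, 0, 0, 0], [1, 0, 0, 0, 0]]}}

```text
time: 3.95
ee_pos: [0.4996, -0.2198, 0.0494]
ee_rot: [0.001, 1.0, -0.006, 0.001]
contact_force: [0.3, 0.1, 1.0]
opening: 0.0939
```

```bash
python3 - <<'E'
from h import *
s=r.observe(); f=r.grab_frame("wrist")
print(s["time"],s["ee_pos"],s["ee_rot"],s["contact_force"])
cv2.imwrite("pics/w2.png",f["image"][:,:,::-1])
T,P,ok=wcloud(f,s["ee_pos"],s["ee_rot"]); X,Y,Z=P.transpose(2,0,1)
near=ok&(np.hypot(X-.498,Y+.22)<.028)
for lo,hi in((.088,.1),(.05,.085),(.022,.03)):
    m=near&(Z>lo)&(Z<hi); q=P[m]
    if m.sum(): print(lo,hi,m.sum(),q.min(0).round(4),q.max(0).round(4))
E
```

```text
3.95 [ 0.49961221 -0.21978654  0.0493657 ] [ 5.56041159e-04  9.99979432e-01 -6.29666928e-03  1.08569541e-03] [0.29865429 0.10934138 1.02991499]
0.088 0.1 2139 [ 0.4904 -0.2348  0.088 ] [ 0.5126 -0.2055  0.095 ]
0.05 0.085 968 [ 0.4994 -0.2348  0.05  ] [ 0.5127 -0.2053  0.085 ]
0.022 0.03 1518 [ 0.4841 -0.2432  0.022 ] [ 0.5206 -0.1973  0.03  ]
```

View pics/w2.png

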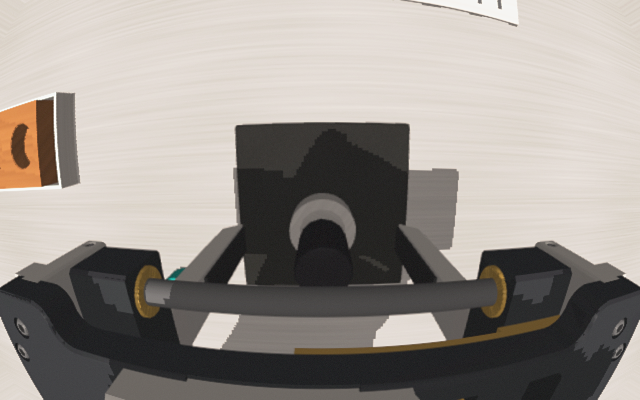

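{"api": "step_arm", "payload": {"moves": [[-1, 0, 0, 0, 0], [-1, 0, 0, 0, 0], [-1, 0, 0, 0, 0], [-1, 0, 0, 0, 0], [-1, 0, 0, 0, 0], [-1, 0, 0, 0, 0], [-1, 0, 0, 0, 0], [-1, 0, 0, 0, 0]], "force": 30}}

```text
time: 4.67
ee_pos: [0.4988, -0.2196, 0.0478]
ee_rot: [-0.0, 1.0, -0.006, -0.0]
contact_force: [0.2, -0.4, 0.1]
opening: 0.0439
```

{"api": "step_arm", "payload": {"moves": [[-1, 0, 0, 0, 0], [-1, 0, 0, 0, 0], [-1, 0, 0, 0, 0], [-1, 0, 0, 0, 0], [-1, 0, 0, 0, 0]]}}

```text
time: 5.08
ee_pos: [0.4989, -0.2197, 0.0479]
ee_rot: [0.0, 1.0, -0.006, 0.0]
contact_force: [0.8, -1.6, -0.1]
opening: 0.0293
```

{"api": "step_arm", "payload": {"moves": [[-1, 0, 0, -0.03, 0], [-1, 0, 0, -0.04, 0], [-1, 0, 0, -0.03, 0], [-1, 0.0066, -0.0308, 0, 0], [-1, 0.0066, -0.0308, 0, 0], [-1, 0.0066, -0.0308, 0, 0], [-1, 0.0066, -0.0308, 0, 0], [-1, 0.0066, -0.0308, 0, 0], [-1, 0.0066, -0.0308, 0, 0], [-1, 0.0066, -0.0308, 0, 0], [-1, 0.0066, -0.0308, 0, 0], [-1, 0.0066, -0.0308, 0, 0], [-1, 0.0066, -0.0308, 0, 0], [-1, 0.0066, -0.0308, 0, 0], [-1, 0, 0, 0, 0], [-1, 0, 0, 0, 0], [-1, 0, 0, 0, 0], [-1, 0, 0, 0, 0]]}}

```text
time: 6.58
ee_pos: [0.5756, 0.1173, 0.1477]
ee_rot: [0.0, 1.0, -0.007, -0.0]
contact_force: [-0.5, 0.4, -2.4]
opening: 0.0298
```

```bash
cat > look.py <<'E'
import sys
from h import *
s=r.observe(); f=r.grab_frame("wrist")
print(s["time"],s["ee_pos"],s["ee_rot"].round(4),s["contact_force"],s["opening"])
cv2.imwrite(f"pics/{sys.argv[1]}.png",f["image"][:,:,::-1])
np.savez(f"{sys.argv[1]}.npz",**{k:np.asarray(v) for k,v in f.items()},p=s["ee_pos"],q=s["ee_rot"])
T,P,ok=wcloud(f,s["ee_pos"],s["ee_rot"])
near=ok&(np.hypot(T[...,0],T[...,1])<.03)
# tool frame z: TCP at 0, underside around +.044
for lo,hi in((-.047,-.04),(-.035,0.003),(.020,.027),(.027,.05)):
    m=near&(T[...,2]>lo)&(T[...,2]<hi); q=T[m]
    if m.sum(): print(lo,hi,m.sum(),q.min(0).round(4),q.max(0).round(4))
m=near&(T[...,2]>.018)&(T[...,2]<.026); print("disc(tool)",cv2.minEnclosingCircle((T[m][:,:2]*1000).astype(np.float32)))
X,Y,Z=P.transpose(2,0,1); im=f["image"].astype(int)
reg=ok&(X>.5)&(X<.65)&(Y>-.02)&(Y<.34)&(Z<.042)
for zl in(.012,.03):
    b=reg&(Z>zl); print("rack",cv2.minAreaRect((P[b][:,:2]*1000).astype(np.float32)),np.median(Z[b]))
from scipy import ndimage as nd
w=reg&(Z<.029)&(Z>.008)&(im[...,0]-im[...,2]>25); lab,k=nd.label(w)
for i in range(1,k+1):
    m=lab==i
    if m.sum()>80:
        c,rad=cv2.minEnclosingCircle((P[m][:,:2]*1000).astype(np.float32)); print(" well",m.sum(),np.round(c,1),round(rad,1),np.median(Z[m]).round(4))
E
python3 look.py w3
```

```text
6.5833 [0.57562363 0.11734788 0.1476645 ] [ 1.0e-04  1.0e+00 -6.9e-03 -3.0e-04] [-0.48762983  0.41318134 -2.42267811] 0.029803746112049466
-0.047 -0.04 2526 [-0.0084 -0.0282 -0.047 ] [ 0.0136  0.0263 -0.04  ]
-0.035 0.003 1934 [ 0.0005 -0.0276 -0.035 ] [0.0141 0.0258 0.0026]
0.02 0.027 977 [-0.0055 -0.0229  0.02  ] [0.0216 0.021  0.0268]
0.027 0.05 226 [ 0.0077 -0.0223  0.027 ] [0.022  0.0198 0.0426]
disc(tool) ((3.4365735054016113, -0.9302511215209961), 21.93886375427246)
rack ((577.9093017578125, 158.06640625), (297.48712158203125, 86.97405242919922), 89.39810943603516) 0.03481587469755863
rack ((578.0674438476562, 159.7215118408203), (266.03253173828125, 78.39881896972656), 89.23619079589844) 0.03592799180111181
 well 112 [615.6  67.6] 39.2 0.0254
 well 2117 [577.4 250.4] 30.1 0.0181
 well 2025 [577.3 184.1] 27.1 0.0181
 well 813 [576.5 119.3] 24.2 0.0181
 well 1217 [575.9  55. ] 21.3 0.0182
```

View pics/w3.png

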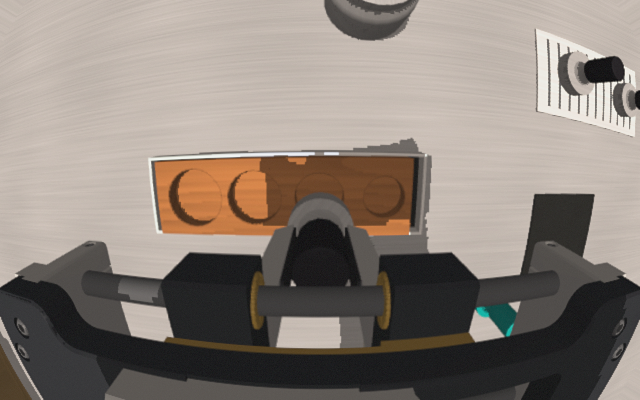

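{"api": "step_arm", "payload": {"moves": [[-1, 0.0021, -0.0006, 0.025, 0], [-1, 0, 0, 0.025, 0], [-1, 0, 0, 0.008, 0], [-1, 0, 0, 0, 0], [-1, 0, 0, 0, 0], [-1, 0, 0, 0, 0], [-1, 0, 0, 0, 0]]}}

```text
time: 7.22
ee_pos: [0.5786, 0.1188, 0.0914]
ee_rot: [-0.0, 1.0, -0.007, 0.001]
contact_force: [0.2, 0.1, -3.4]
opening: 0.0295
```

```bash
python3 look.py w4; python3 - <<'E'
from h import *
f=r.grab_frame("scene");cv2.imwrite("pics/s4.png",cv2.resize(f["image"][120:340,260:500],None,fx=3,fy=3)[:,:,::-1])
P,ok=cloud(f);X,Y,Z=P.transpose(2,0,1)
m=ok&(np.hypot(X-.577,Y-.119)<.03)&(Z>.05)&(Z<.075)
q=P[m];print(m.sum(),q.min(0).round(4),q.max(0).round(4))
E
```

```text
7.2167 [0.57861739 0.11878312 0.09137658] [-2.0e-04  1.0e+00 -6.5e-03  1.1e-03] [ 0.22764806  0.12028032 -3.38917447] 0.029472798899906654
-0.047 -0.04 2529 [-0.0083 -0.0282 -0.047 ] [ 0.0138  0.0264 -0.04  ]
-0.035 0.003 1919 [ 0.0006 -0.0277 -0.035 ] [0.0141 0.0257 0.0029]
0.02 0.027 964 [-0.0054 -0.0229  0.02  ] [0.0217 0.0209 0.0269]
0.027 0.05 226 [ 0.0075 -0.0223  0.027 ] [0.0219 0.02   0.0423]
disc(tool) ((3.463045120239258, -1.0318660736083984), 21.944520950317383)
rack ((578.9841918945312, 157.7621612548828), (297.6543273925781, 86.73351287841797), 89.84500885009766) 0.03483343821335514
rack ((578.3255004882812, 159.4683837890625), (265.49444580078125, 78.3004150390625), 89.48009490966797) 0.035936978697910314
 well 119 [615.9  96. ] 41.1 0.0219
 well 2750 [578.  248.7] 30.1 0.0182
 well 2867 [577.  184.2] 27.1 0.0181
 well 246 [580.9 118.5] 23.4 0.018
 well 1687 [575.2  54.6] 21.0 0.0182
331 [0.5684 0.0966 0.05  ] [0.6001 0.1415 0.075 ]
```

View pics/w4.png

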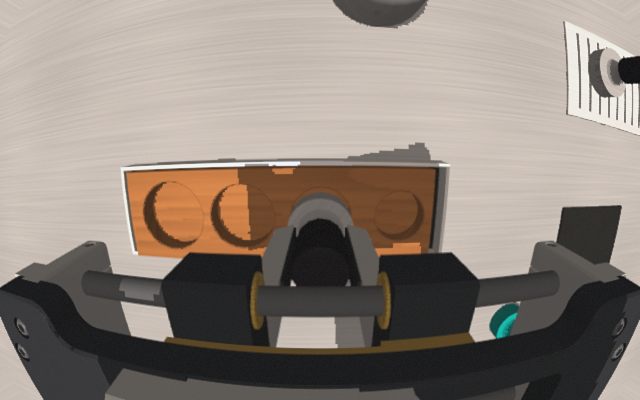

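View pics/s4.png

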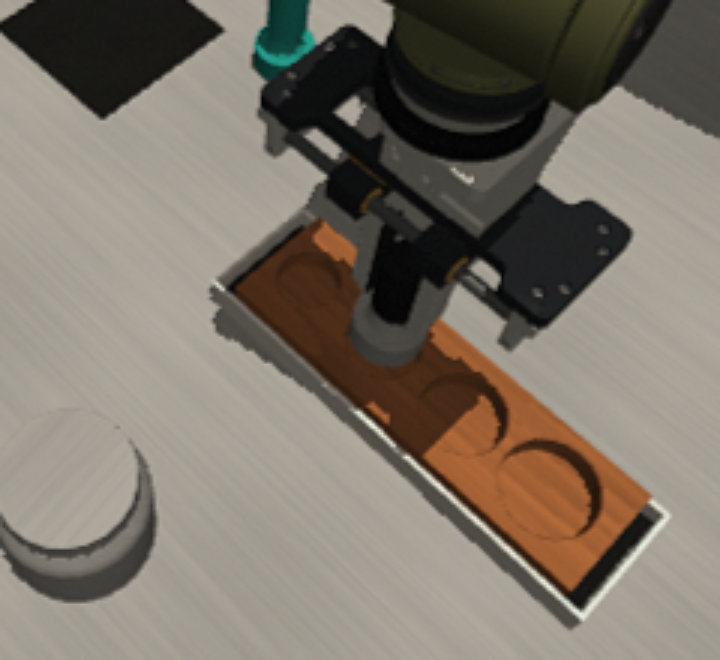

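{"api": "step_arm", "payload": {"moves": [[-1, -0.0004, 0, 0.008, 0], [-1, 0, 0, 0.003, 0], [-1, 0, 0, 0.002, 0], [-1, 0, 0, 0.001, 0], [-1, 0, 0, 0, 0], [-1, 0, 0, 0, 0]]}}

```text
time: 7.82
ee_pos: [0.5776, 0.1187, 0.0757]
ee_rot: [0.0, 1.0, -0.006, 0.0]
contact_force: [1.1, -1.0, -2.8]
opening: 0.0296
```

{"api": "step_arm", "payload": {"moves": [[-1, 0, 0, 0.0015, 0], [-1, 0, 0, 0.0015, 0], [-1, 0, 0, 0, 0], [-1, 0, 0, 0, 0]]}}

```text
time: 8.15
ee_pos: [0.5776, 0.1188, 0.0728]
ee_rot: [0.0, 1.0, -0.006, 0.0]
contact_force: [2.1, -1.1, -3.6]
opening: 0.0295
```

{"api": "step_arm", "payload": {"moves": [[-1, 0.0005, 0, 0.002, 0], [-1, 0, 0, 0.002, 0], [-1, 0, 0, 0.002, 0], [-1, 0, 0, 0.002, 0], [-1, 0, 0, 0, 0], [-1, 0, 0, 0, 0]]}}

```text
time: 8.65
ee_pos: [0.5779, 0.1188, 0.0646]
ee_rot: [0.0, 1.0, -0.006, -0.0]
contact_force: [0.8, -0.1, -3.0]
opening: 0.0297
```

{"api": "step_arm", "payload": {"moves": [[-1, 0, 0, 0.002, 0], [-1, 0, 0, 0.0015, 0], [-1, 0, 0, 0.001, 0], [-1, 0, 0, 0.001, 0], [-1, 0, 0, 0, 0], [-1, 0, 0, 0, 0]]}}

```text
time: 9.15
ee_pos: [0.578, 0.1188, 0.0595]
ee_rot: [-0.0, 1.0, -0.006, 0.0]
contact_force: [-1.0, -0.0, -0.2]
opening: 0.0295
```

{"api": "step_arm", "payload": {"moves": [[-1, -0.0002, 0, 0.001, 0], [-1, 0, 0, 0.001, 0], [-1, 0, 0, 0, 0], [-1, 0, 0, 0, 0], [-1, 0, 0, 0, 0], [-1, 0, 0, 0, 0], [-1, 0, 0, 0, 0], [-1, 0, 0, 0, 0]]}}

```text
time: 9.82
ee_pos: [0.578, 0.1188, 0.0575]
ee_rot: [-0.0, 1.0, -0.006, 0.0]
contact_force: [1.6, -0.9, 3.1]
opening: 0.0295
```

{"api": "step_arm", "payload": {"moves": [[-1, 0, 0, -0.0015, 0], [-1, 0, 0, -0.0015, 0], [-1, 0, 0, 0, 0], [0, 0, 0, 0, 0], [0, 0, 0, 0, 0], [0, 0, 0, 0, 0], [0, 0, 0, 0, 0], [0, 0, 0, 0, 0], [0.5, 0, 0, 0, 0], [0.5, 0, 0, 0, 0], [0.5, 0, 0, 0, 0], [0.5, 0, 0, 0, 0]]}}

```text
time: 10.82
ee_pos: [0.5778, 0.1188, 0.0604]
ee_rot: [-0.0, 1.0, -0.006, -0.0]
contact_force: [-0.1, 0.6, -0.3]
opening: 0.0693
```

{"api": "step_arm", "payload": {"moves": [[0.5, 0, 0, -0.02, 0], [0.5, 0, 0, -0.035, 0], [0.5, 0, 0, -0.035, 0], [0.5, -0.02, 0, -0.03, 0], [0.5, -0.03, 0, -0.02, 0], [0.5, 0, 0, 0, 0], [0.5, 0, 0, 0, 0], [0.5, 0, 0, 0, 0]]}}

```text
time: 11.48
ee_pos: [0.528, 0.1194, 0.1999]
ee_rot: [0.0, 1.0, -0.006, -0.0]
contact_force: [0.3, 0.3, -0.7]
opening: 0.0701
```

```bash
python3 - <<'E'
from h import *
for n in("wrist","scene"):
    s=r.observe(); f=r.grab_frame(n); cv2.imwrite(f"pics/end_{n}.png",f["image"][:,:,::-1])
    if n=="wrist": _,P,ok=wcloud(f,s["ee_pos"],s["ee_rot"])
    else: P,ok=cloud(f)
    X,Y,Z=P.transpose(2,0,1); near=ok&(np.hypot(X-.577,Y-.119)<.03)
    print(n,s["time"],s["ee_pos"],"top z",np.percentile(Z[near&(Z<.1)],99).round(4))
    for lo,hi in((.08,.1),(.06,.083),(.034,.044)):
        m=near&(Z>lo)&(Z<hi)
        if m.sum(): print(lo,m.sum(),P[m].min(0).round(4),P[m].max(0).round(4))
    for c in((.7345,-.217),(.719,-.3398)):
        m=ok&(np.hypot(X-c[0],Y-c[1])<.03)&(Z>.085); print("tray tamper",m.sum(),np.median(P[m],0).round(3) if m.sum() else "")
E
```

```text
wrist 11.4833 [0.52795964 0.11943816 0.19992038] top z 0.0409
0.08 5 [0.5893 0.1157 0.0814] [0.5913 0.1272 0.0986]
0.06 7 [0.5893 0.1135 0.0683] [0.5912 0.1272 0.0814]
0.034 1252 [0.5471 0.0895 0.034 ] [0.6062 0.1486 0.0411]
tray tamper 300 [ 0.733 -0.212  0.092]
tray tamper 195 [ 0.717 -0.335  0.092]
scene 11.5333 [0.52800266 0.11936301 0.1994128 ] top z 0.099
0.08 103 [0.5715 0.1045 0.0801] [0.5909 0.1331 0.0999]
0.06 100 [0.5732 0.1071 0.0601] [0.5914 0.1332 0.0828]
0.034 376 [0.5496 0.0917 0.034 ] [0.6062 0.1473 0.0439]
tray tamper 170 [ 0.735 -0.214  0.092]
tray tamper 147 [ 0.719 -0.339  0.092]
```

View pics/end_wrist.png

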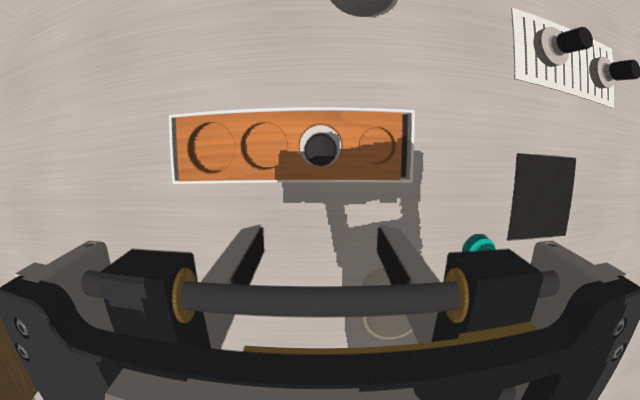

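View pics/end_scene.png

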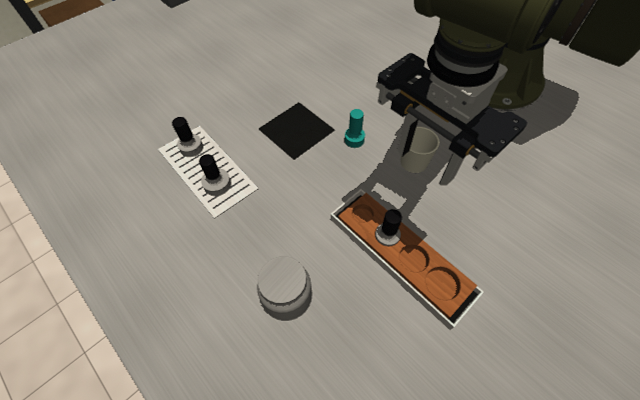

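The pictures show the tamper upright in the second well (wrist view pixel ~320,148; scene ~390,228). Its disc top is at about 0.040 m, against the 0.039 m expected when home. The other tampers, the cup and the canister look unmoved.

```bash
python3 -c "
from bench import r
print(r.hand_in())"
```

```text
the job is handed in; nothing more can be done
None
```

The tamper on the mat measured 46.5 mm across, so I took it as the 46 mm one. I put it away upright in the 46 mm well, the second from the small end, and handed the job in at about 11.5 s.

- **Fit:** the tamper entered the well on the first try, with no more than about 2 N sideways. I pressed it home with about 6 N for roughly half a second, eased off, then opened the fingers and backed clear.
- **Last checks:** the disc top was at about 40 mm (39 mm expected when home), and the tamper looked upright in both the wrist and scene pictures. The two tray tampers measured within about 1 mm of their start in the scene camera (up to 5 mm in the less certain wrist view). The cup and canister looked untouched, though I did not re-measure them. The fingers were clear of everything.
- **Disagreements:** the cameras differed by 1–2 mm on where the well lies. I aimed between them, and the bevelled rim and play took up the difference. No check failed.

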